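# Clamp two boards in the gang-sanding jig

### The job

The two equal flat boards are to have their long edges sanded together. Lay them in the sanding jig one on top of the other, square and with their long edges flush, then turn the winged cam knob clockwise until it clicks past its detent and its wing comes home in line with the jig, so that the jaw holds both boards against the fence, and let go.

Things in the scene. Friction and masses are not known exactly. Their poses are not given: they have to be found in the camera images.
- jig: Sanding jig fixed to the bench: plywood base 262 (its x) x 90 x 18 mm; origin at the centre of its underside, z up. At the +x end a dark wooden fence 70 mm wide, inner face at x = +113 mm; facing it a sprung jaw, face at x = -6 mm when open; behind the jaw the knob, axis at x = -85, y = 0. Nothing stands above the base beside the bed between jaw and fence.
- bed (a point): On top of the wooden bed, 34 mm above the bench; axes as the jig's (x to the fence, z up). The lower board rests here: clamped against the fence, it is centred on this point; the middle of the open slot is at x = -4 mm. The bed is 40 mm wide, so the boards' long edges overhang it and fingers can pass down beside it (base 16 mm below).
- board_a: One of two equal planed boards 110 (its x) x 56 x 16 mm, 70 g, a small pencilled loop on the upper face; origin at the centre of its underside, z up. Either may be the lower one; end for end does not matter. The two narrower wooden offcuts on the bench (81 x 36 x 26 and 89 x 36 x 18 mm) do not belong to the job.
- board_b: The other board, exactly like board_a: 110 (its x) x 56 x 16 mm, origin at the centre of its underside.
- wing (a point): Middle of the knob's black wing grip, on its vertical axis, 98 mm above the bench. The wing lies along this point's x, 69 mm long, 15 mm wide, with upright sides from 80 to 114 mm above the bench. Under it is the hub (radius 15 mm, top 78 mm); all else within 60 mm of the axis is below 57 mm. At the stop the wing lies along the jig's x.
- cam_knob (a joint): Knob angle, 0 to 1.40 rad, growing clockwise seen from above; starts at 0 to 0.2. Its eccentric drives the jaw 13 mm toward the fence; springs grip the boards in the last 4 mm. A detent resists with up to 0.35 N m from 0.7 rad to its crest near 1.1, then clicks and springs on toward the stop at 1.40; beyond 1.3 it is home and stays. Let go before the crest it falls back.
- jaw: Sprung aluminium jaw with a swivelling face plate 50 mm wide, moving along the jig's x; origin = the jig's origin plus its travel. Slot from jaw to fence: 119 mm when fully open, 117 mm with the knob at 0.2 rad. Faces of jaw and fence are upright to 66 mm above the bench; above that thin steel lips flare outward (7 mm over 12 mm), top 78 mm.

How it is judged:
On the way, in this order (a step that is already met when the one before it is completed fails the run):
1. both boards lie in the jig, one flat on the other, square and flush and let go of, while the knob is still short of its detent (((z of board_a in the frame of bed between -0.004 and 0.006 m and z of board_b in the frame of bed between 0.012 and 0.021 m) or (z of board_b in the frame of bed between -0.004 and 0.006 m and z of board_a in the frame of bed between 0.012 and 0.021 m)) and horizontal distance between board_a and board_b below 0.013 m and angle between the x axis of board_a and the x axis of board_b, either way round below 0.15 rad and angle between the x axis of each of board_a, board_b and the x axis of bed, either way round below 0.15 rad and y of board_a in the frame of bed between -0.01 and 0.01 m and x of board_a in the frame of bed between -0.01 and 0.01 m and angle between each of board_a, board_b's own z axis and vertical below 0.06 rad and y of board_b in the frame of bed between -0.01 and 0.01 m and x of board_b in the frame of bed between -0.01 and 0.01 m and value of joint cam_knob below 0.9 rad and contact force between the fingers and board_a below 0.3 N and contact force between the fingers and board_b below 0.3 N), for 0.2 s.
2. the knob has clicked past its detent to its stop (value of joint cam_knob above 1.28 rad), for 0.2 s.
At the end, for the whole second after the job is handed in: Boards flat in the jig, one on the other (centres within 6 mm of each other, within 10 mm of the bed point along and across, all within 0.06 rad of square), knob past its detent at its stop (above 1.28 rad), jaw pressing on both boards, all at rest (((z of board_a in the frame of bed between -0.004 and 0.006 m and z of board_b in the frame of bed between 0.012 and 0.021 m) or (z of board_b in the frame of bed between -0.004 and 0.006 m and z of board_a in the frame of bed between 0.012 and 0.021 m)) and horizontal distance between board_a and board_b below 0.006 m and angle between the x axis of board_a and the x axis of board_b, either way round below 0.06 rad and angle between the x axis of each of board_a, board_b and the x axis of bed, either way round below 0.06 rad and y of board_a in the frame of bed between -0.01 and 0.01 m and x of board_a in the frame of bed between -0.01 and 0.01 m and angle between each of board_a, board_b's own z axis and vertical below 0.06 rad and y of board_b in the frame of bed between -0.01 and 0.01 m and x of board_b in the frame of bed between -0.01 and 0.01 m and value of joint cam_knob above 1.28 rad and contact force between jaw and board_a above 0.5 N and contact force between jaw and board_b above 0.5 N and linear speed of each of board_a, board_b below 0.02 m/s and velocity of joint cam_knob below 0.05 rad/s); the robot touches nothing.
It also fails if it takes over 59 s, if anything falls off the work surface, if the arm or the gripper's body presses on something with over 40 N, if the wrist force passes 120 N, or if a joint passes its speed limit or range.

### The arm

A 6-joint arm with a two-finger parallel gripper is mounted at the origin on a cart in front of the work surface, level with it; the furniture and walls round the work are solid. World frame = base frame: x ahead of the robot, y to its left, z up, the work surface at z = 0. Lengths are in m, angles in rad, forces in N, time in s.
With the tool pointing down it reaches from about 0.275 to 0.825 m from the base axis. Payload 4.9 kg.
Tool frame: the origin (TCP) lies at the very end of the fingers, on their centre line; the grasp point (between the pads) lies 19 mm behind it; z points along the fingers, y is the line along which they close (so a half turn about z gives the same grasp; the last joint's range is limited). The gripper opens to 85 mm and grips with 20 to 120 N. Pads are 22 mm wide; open, the fingers measure 114 mm over their backs; the gripper's body (76 mm by 85 mm) begins 54 mm behind the grasp point. The pads swing forward as they close: fully open they stand 13 mm farther back than shut.
Start: joints at [1.02, 0.326, -0.193, 1.052, 0, 1.437], TCP at [0.223, 0.503, 0.231] pointing down, gripper open.
Joint ranges: [-2.65, 2.65], [-0.97, 1.79], [-1.3, 1.35], [-1.93, 2.1], [-1.47, 1.37], [-3.14, 3.14]. Speed limits (rad/s): [2.57, 2.57, 3.14, 3.14, 3.14, 3.14].

### API

Orientations are given as a unit quaternion [w, x, y, z].
In Python, from workcell import r, effector, solver, read_camera gives the robot as it stands. Calls block until the motion is done:
- r.move_to(position, orientation): joint-space move of the TCP to a pose.
- r.move_l(position, orientation=None, max_speed=0.15, max_force=None): straight line of the TCP; orientation=None keeps the orientation; max_speed is the mean speed in m/s. With max_force (N) it stops when the force on the tool has changed by that much, and returns True; else False.
- r.goto_joints(angles): joint-space move.
- effector.grip(opening): opening from 0.0 (shut) to 1.0 (fully open); the grip force is fixed at half the most; returns when the fingers have stopped.
- r.dwell(seconds).
- solver.solve_ik(position, orientation): joint angles nearest the present ones, or None.
- read_camera(name): name is "scene" or "top" or "wrist"; returns a dict with "image" (480x640x3 uint8, red, green, blue), "K" (3x3 intrinsics, pixels), "extrinsics" (4x4, takes a point from camera to world coordinates). Camera axes: x right, y up, looking along -z (the intrinsics and any distortion apply to the point x, -y, -z); pixel columns grow to the right and rows downward; lengths in m; the calibration is good to about 2 mm. A picture is of the moment at which its call begins. There is no depth.
A pose or a line that the arm cannot do raises r.MotionError and nothing moves.
- r.hand_in(): hands the job in; it is judged then, once.
Readings, each from a call of its own:
- r.read_t(): time.
- r.read_joints(): joint angles.
- r.read_qvel(): joint speeds.
- r.read_tau(): joint torques, N m.
- r.read_eef_pos(): TCP position.
- r.read_eef_rot(): TCP orientation.
- r.read_ft_force(): force on the tool from outside, world axes, zero at the start.
- r.read_torque(): the same for the moment, N m.
- r.read_grip_width(): opening from 0.0 (shut) to 1.0 (fully open).
- r.read_gripper_force(): force on a finger pad.
Only numpy, scipy, OpenCV 4.12 (cv2) and the standard library are available. Lean on these libraries where they do the work, as an engineer would, in place of code of your own. Each camera call takes 0.05 s, during which the arm holds its last target. There are 200 camera calls.

## Working session

There is one attempt and no reset: what is moved stays moved. The work goes in short steps, each a Python script; the robot and the scene stay as the last script left them, time stands still between calls to the robot, and variables do not carry over. Pictures are saved under pics/ and viewed, at most 10 in all, crops included, and the job is handed in when it is done.

```bash
ls; mkdir -p pics
python3 - <<'E'
from workcell import r, effector, solver, read_camera
import cv2
for n in ("scene","top"):
    c=read_camera(n); cv2.imwrite(f"pics/{n}0.png",c["image"][:,:,::-1]); print(n,c["K"].tolist(),c["extrinsics"].round(4).tolist(),[k for k in c])
print(r.read_t(), r.read_eef_rot())
E
```

```text
pics
scene [[474.4150973457419, 0.0, 318.47457340701294], [0.0, 474.4150973457419, 241.71853909865834], [0.0, 0.0, 1.0]] [[0.6118, 0.3405, -0.714, -0.0745], [-0.791, 0.2727, -0.5477, -0.55], [0.0082, 0.8998, 0.4362, 0.4704], [0.0, 0.0, 0.0, 1.0]] ['image', 'K', 'extrinsics']
top [[587.0325752417725, 0.0, 331.2922526813484], [0.0, 587.0325752417725, 229.88719444850932], [0.0, 0.0, 1.0]] [[0.0249, 0.9716, -0.2353, 0.2912], [-0.9997, 0.0239, -0.0073, -0.0697], [-0.0014, 0.2354, 0.9719, 1.1024], [0.0, 0.0, 0.0, 1.0]] ['image', 'K', 'extrinsics']
0.1 [-2.71160629e-04  2.06885982e-01  9.78364742e-01 -7.40320702e-04]
```

View pics/top0.png

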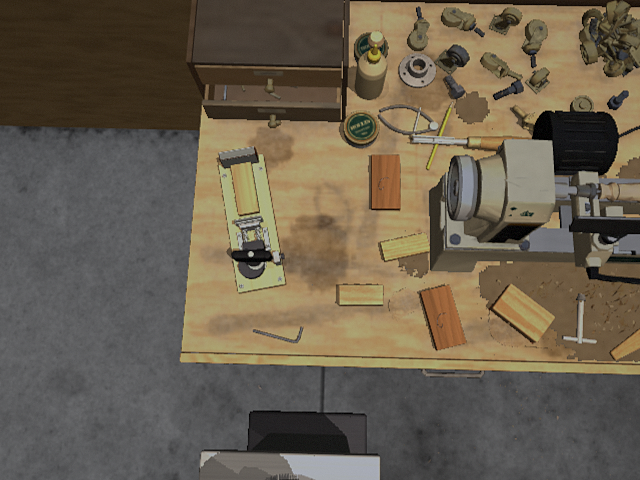

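View pics/scene0.png

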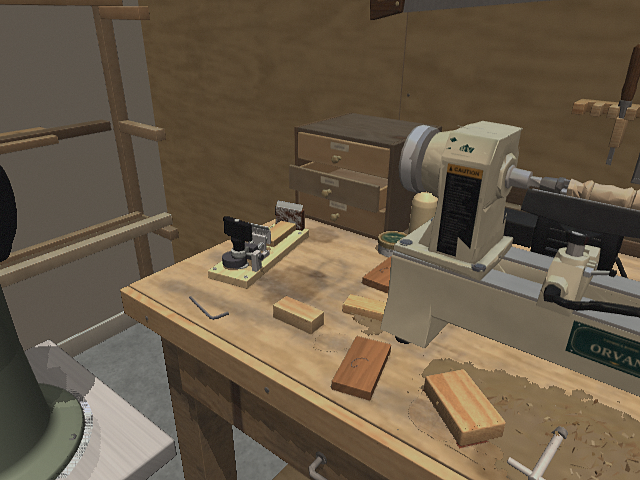

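Top view: jig at the left, from (250,270) (knob) to (238,157) (fence). The two red boards are at (385,182) and (442,317), and the offcuts at (360,295) and (405,247). Next I'll enlarge these areas.

Run:
```python
import cv2,numpy as np
im=cv2.imread("pics/top0.png")
def c(x,y,w,h,s):
    o=cv2.resize(im[y:y+h,x:x+w],None,fx=s,fy=s,interpolation=cv2.INTER_CUBIC)
    for i in range(0,w,10): cv2.line(o,(i*s,0),(i*s,8 if i%50 else 16),(255,0,255),1)
    for i in range(0,h,10): cv2.line(o,(0,i*s),(8 if i%50 else 16,i*s),(255,0,255),1)
    return o
a=c(205,145,100,150,4); b=c(350,140,100,75,4); d=c(400,275,100,75,4)
cv2.imwrite("pics/crop0.png",np.hstack([a,np.vstack([b,d])]))
```

```text
(no output)
```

View pics/crop0.png

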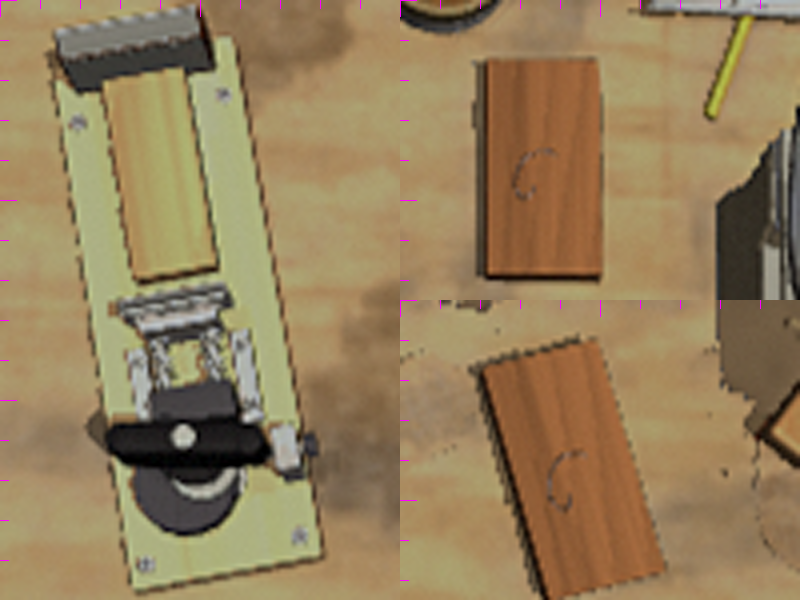

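Both red boards carry the loop, so they are board_a and board_b. Board 1 has corners near (371,154) to (400,209). Board 2 has corners (421,292), (449,284), (466,343) and (438,350). The knob wing lies across the jig near (251,254). Next: fit the poses.

```bash
cat > h.py <<'E'
import numpy as np
from workcell import r, effector, solver, read_camera
from scipy.optimize import least_squares
def world(c,px,z):
    K,E=c["K"],c["extrinsics"]
    px=np.atleast_2d(px).astype(float)
    d=np.c_[(px[:,0]-K[0,2])/K[0,0],-(px[:,1]-K[1,2])/K[1,1],-np.ones(len(px))]@E[:3,:3].T
    o=E[:3,3]; return (o+d*((z-o[2])/d[:,2])[:,None])[:,:2]
def fit(local,w):   # rigid 2D fit -> x,y,yaw, residual
    l=np.array(local,float); lc,wc=l.mean(0),w.mean(0); a,b=l-lc,w-wc
    t=np.arctan2((a[:,0]*b[:,1]-a[:,1]*b[:,0]).sum(),(a*b).sum())
    R=np.array([[np.cos(t),-np.sin(t)],[np.sin(t),np.cos(t)]])
    p=wc-R@lc; return p,t,(l@R.T+p-w)
def quat(psi):      # tool down, tool y (closing line) at angle psi
    a=(psi+np.pi/2)/2; return [0,np.cos(a),np.sin(a),0]
E
python3 - <<'E'
from h import *
np.set_printoptions(precision=4,suppress=True)
c=read_camera("top")
f=lambda pts,ox,oy:np.array(pts)/4+[ox,oy]
b1=world(c,f([(84,58),(197,58),(202,275),(87,275)],350,140),.016)
b2=world(c,f([(83,68),(197,38),(266,271),(152,300)],400,275),.016)
L=[(.055,.028),(.055,-.028),(-.055,-.028),(-.055,.028)]
for b in (b1,b2):
    p,t,e=fit(L,b); print("board",p,t,"\n",e)
base=world(c,f([(137,592),(323,555),(233,38)],205,145),.018)
bed=world(c,f([(103,82),(184,69)],205,145),.034)
loc=[(-.131,.045),(-.131,-.045),(.131,-.045),(.113,.02),(.113,-.02)]
p,t,e=fit(loc,np.r_[base,bed]); print("jig",p,t,"\n",e)
R=lambda x,y=0:p+np.array([np.cos(t)*x-np.sin(t)*y,np.sin(t)*x+np.cos(t)*y])
print("bed",R(.058),"slot",R(.0535),"knob",R(-.085))
w=world(c,f([(107,440),(270,443),(183,436)],205,145),.114); print("wing",w, np.arctan2(*(w[0]-w[1])[::-1])-t)
for n,q,yaw,z in [("b1",*fit(L,b1)[:2],0),("b2",*fit(L,b2)[:2],0),("jig",R(.0535),t,.035),("knob",R(-.085),t+1.3-np.pi/2,.085),("knobend",R(-.085),t-.1-np.pi/2,.085)]:
    for k in (0,1):
        ps=yaw+np.pi/2+k*np.pi
        for zz in (z,z+.12):
            j=solver.solve_ik([*q,zz],quat(ps)); print(n,k,zz,None if j is None else np.array(j))
E
```

```text
board [ 0.6539 -0.1647] 0.021463727959451936 
 [[-0.0003  0.0003]
 [-0.0004 -0.0002]
 [ 0.0003 -0.0004]
 [ 0.0004  0.0004]]
board [ 0.3947 -0.272 ] 0.2734622304072146 
 [[ 0.0004  0.0004]
 [ 0.0002 -0.0003]
 [ 0.0002 -0.001 ]
 [-0.0007  0.0009]]
jig [0.5661 0.0913] 0.21711466235802893 
 [[-0.0007  0.0012]
 [-0.0007 -0.0013]
 [ 0.0012 -0.    ]
 [-0.0004  0.0003]
 [ 0.0007 -0.0001]]
bed [0.6228 0.1038] slot [0.6184 0.1028] knob [0.4831 0.073 ]
wing [[0.482  0.1072]
 [0.4824 0.0373]
 [0.4845 0.0747]] 1.3596087157133063
b1 0 0 [-0.3562  0.7624 -0.0872  0.7212  0.     -0.3776]
b1 0 0.12 [-0.3562  0.6368  0.0171  0.9511  0.     -0.3776]
b1 1 0 [-0.3562  0.7624 -0.0872  0.7212  0.      2.764 ]
b1 1 0.12 [-0.3562  0.6368  0.0171  0.9511  0.      2.764 ]
b2 0 0 [-0.7575  0.4964 -0.646   0.4284  0.     -1.031 ]
b2 0 0.12 [-0.7575  0.3096 -0.5331  0.7281  0.     -1.031 ]
b2 1 0 [-0.7575  0.4964 -0.646   0.4284  0.      2.1106]
b2 1 0.12 [-0.7575  0.3096 -0.5331  0.7281  0.      2.1106]
jig 0 0.035 [ 0.0471  0.6473 -0.2129  0.7107  0.     -0.17  ]
jig 0 0.155 [ 0.0471  0.5226 -0.0894  0.9589  0.     -0.17  ]
jig 1 0.035 [ 0.0471  0.6473 -0.2129  0.7107  0.      2.9716]
jig 1 0.155 [ 0.0471  0.5226 -0.0894  0.9589  0.      2.9716]
knob 0 0.085 [-0.0013  0.372  -0.5498  0.6489  0.      0.0524]
knob 0 0.20500000000000002 [-0.0013  0.2341 -0.3904  0.9463  0.      0.0524]
knob 1 0.085 [-0.0013  0.372  -0.5498  0.6489  0.     -3.0892]
knob 1 0.20500000000000002 [-0.0013  0.2341 -0.3904  0.9463  0.     -3.0892]
knobend 0 0.085 [-0.0013  0.372  -0.5498  0.6489  0.      1.4524]
knobend 0 0.20500000000000002 [-0.0013  0.2341 -0.3904  0.9463  0.      1.4524]
knobend 1 0.085 [-0.0013  0.372  -0.5498  0.6489  0.     -1.6892]
knobend 1 0.20500000000000002 [-0.0013  0.2341 -0.3904  0.9463  0.     -1.6892]
```

```bash
cat >> h.py <<'E'
B1=((.6539,-.1647),.0215); B2=((.3947,-.2720),.2735)
T=.2171; JIG=np.array([.5661,.0913])
def J(x,y=0): return JIG+[np.cos(T)*x-np.sin(T)*y,np.sin(T)*x+np.cos(T)*y]
def pick(b):
    (x,y),a=b; q=quat(a+np.pi/2)
    effector.grip(1.0)
    r.move_to([x,y,.16],q)
    r.move_l([x,y,.03],max_speed=.2)
    print("hit",r.move_l([x,y,.001],max_speed=.08,max_force=10))
    effector.grip(0.0); print("w",r.read_grip_width(),r.read_gripper_force())
    r.move_l([x,y,.17],max_speed=.2)
def save(n,c):
    import cv2; cv2.imwrite(f"pics/{n}.png",c["image"][:,:,::-1])
E
python3 - <<'E'
from h import *
r.move_to([.5,.0,.22],quat(np.pi/2))
pick(B1)
q=quat(T+np.pi/2); s=J(.0535)
r.move_to([*s,.17],q)
print(r.read_grip_width(),r.read_t(),r.read_eef_pos(),r.read_ft_force())
save("top1",read_camera("top")); save("wrist1",read_camera("wrist"))
import cv2
cv2.imwrite("pics/c1.png",np.hstack([cv2.resize(cv2.imread("pics/top1.png")[120:300,180:320],(466,600)),cv2.resize(cv2.imread("pics/wrist1.png"),(334,600))]))
E
```

```text
hit False
w 0.6339041254358805 64.52163577079773
0.6375741948221845 7.1 [0.6187146  0.10173973 0.16974842] [ 0.80606892 -0.72273423 -0.68328784]
```

View pics/c1.png

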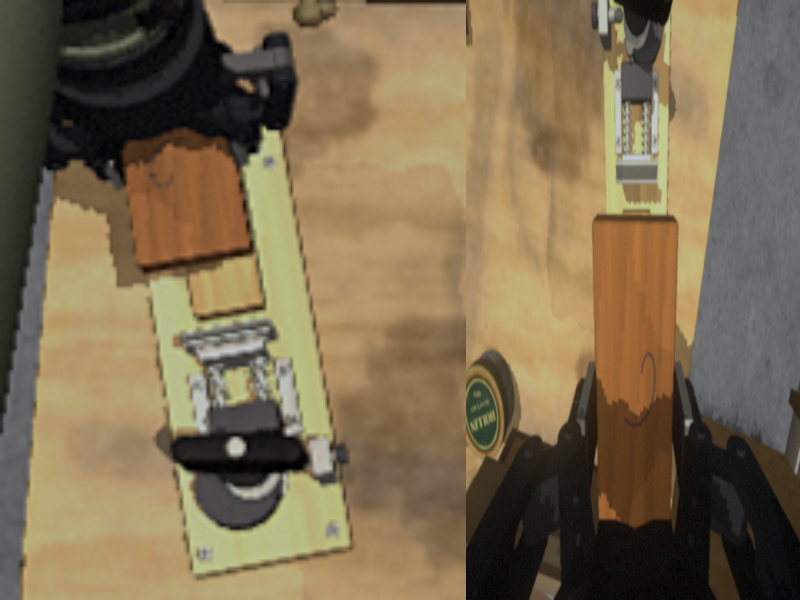

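The board is held square: its centre column matches the jig's centre line (~636 in the crop), and its near end is at row 217, with the jaw at rows 163–180. Lower it gently.

Run:
```python
from h import *
import cv2
np.set_printoptions(precision=4,suppress=True)
c=read_camera("wrist")
def jf(w): d=w-JIG; return [d@[np.cos(T),np.sin(T)],d@[-np.sin(T),np.cos(T)]]
px=lambda u,v:[(u-466)*640/334,v*.8]
print("board end",jf(world(c,px(635,217),.184)[0]),"base edges",jf(world(c,px(605,200),.018)[0]),jf(world(c,px(668,200),.018)[0]),"lip",jf(world(c,px(636,163),.078)[0]),jf(world(c,px(636,180),.066)[0]))
s=J(.0535)
r.move_l([*s,.075],max_speed=.15)
print("hit",r.move_l([*s,.033],max_speed=.05,max_force=8),r.read_eef_pos(),jf(np.array(r.read_eef_pos()[:2])),r.read_ft_force())
save("wrist2",read_camera("wrist")); print(r.read_t())
```

```text
board end [np.float64(-0.003080378081305567), np.float64(-0.000693181196705225)] base edges [np.float64(0.006834320384844701), np.float64(-0.04369867807042878)] [np.float64(0.0070979324987144226), np.float64(0.047213476215384645)] lip [np.float64(-0.015346340465006426), np.float64(0.0006571207105446632)] [np.float64(-0.007020966090014209), np.float64(0.0007293832196610468)]
hit True [0.6176 0.1028 0.0359] [np.float64(0.052734753039689775), np.float64(0.0001141168226122917)] [-1.2978 -0.0503  5.4714]
8.8167
```

Run:
```python
from h import *
import cv2
s=J(.0535)
effector.grip(1.0)
r.move_l([*s,.17],max_speed=.2)
r.move_to([.45,-.12,.18],quat(np.pi/2+.25))
save("top3",read_camera("top"))
pick(B2)
r.move_l([.45,-.12,.18],max_speed=.2)
r.move_to([*s,.17],quat(T+np.pi/2))
save("wrist3",read_camera("wrist"))
print(r.read_t(),r.read_grip_width())
a=cv2.resize(cv2.imread("pics/top3.png")[120:300,180:320],(466,600)); b=cv2.resize(cv2.imread("pics/wrist3.png"),(334,600))
cv2.imwrite("pics/c3.png",np.hstack([a,b]))
```

```text
hit False
w 0.6358273326453889 63.28896760940552
16.8833 0.6342111383184508
```

View pics/c3.png

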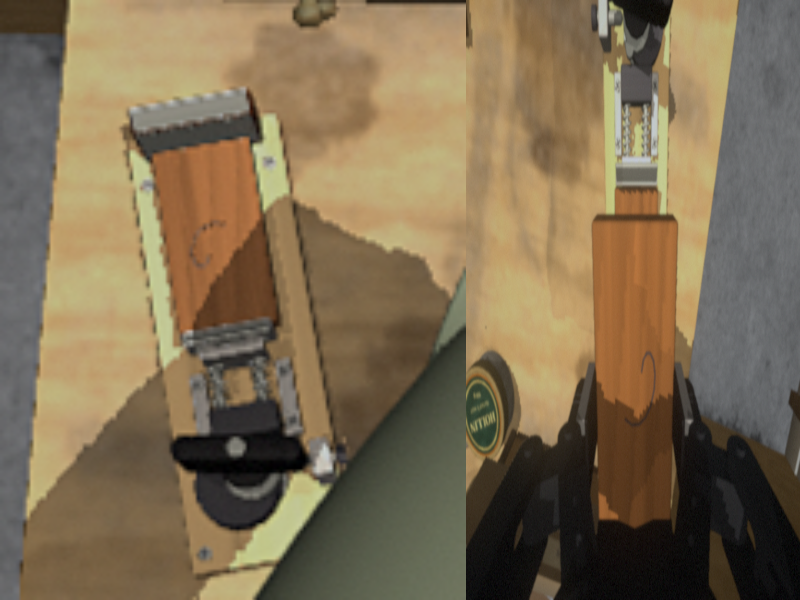

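The lower board lies square in the slot, from the fence at (200,145) to the jaw at (230,325). The second board is held straight, so set it on top, then squeeze both for flushness.

Run:
```python
from h import *
import cv2
s=J(.0535)
r.move_l([*s,.09],max_speed=.15)
print("hit",r.move_l([*s,.048],max_speed=.05,max_force=8),r.read_eef_pos())
effector.grip(1.0)
print("hit",r.move_l([*s,.037],max_speed=.05,max_force=10),r.read_eef_pos())
effector.grip(0.0); print("w",r.read_grip_width(),r.read_gripper_force())
effector.grip(1.0); r.dwell(.1)
r.move_l([*s,.17],max_speed=.2)
# over the knob
k=J(-.085); a=T+1.36-np.pi/2+np.pi
r.move_to([*k,.2],quat(a))
save("wrist4",read_camera("wrist")); save("scene4",read_camera("scene"))
print(r.read_joints(),r.read_t())
a=cv2.resize(cv2.imread("pics/scene4.png")[180:300,180:330],(400,320)); b=cv2.resize(cv2.imread("pics/wrist4.png"),(400,320))
cv2.imwrite("pics/c4.png",np.hstack([a,b]))
```

```text
hit True [0.6176128  0.10276126 0.05192073]
hit False [0.61788639 0.10278619 0.0363619 ]
w 0.6449505875504158 64.95362989604473
[-1.19257541e-03  2.39586732e-01 -3.97955777e-01  9.33712642e-01
  4.19626930e-05 -1.57788049e+00] 22.225
```

View pics/c4.png

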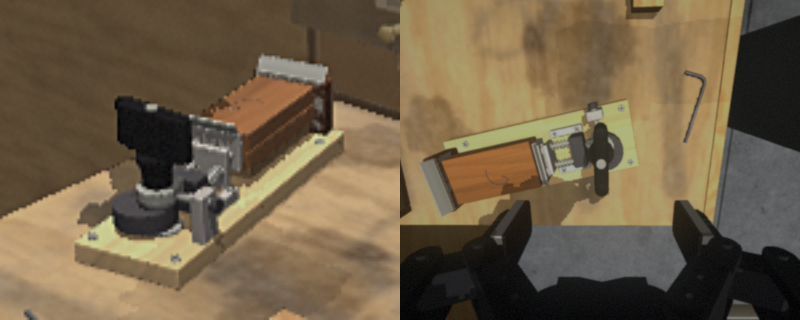

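The boards are stacked flush, and the wing sits at the centre column (600) between the open fingers. Grip it and turn.

Run:
```python
from h import *
import cv2
k=J(-.085)
print("hit",r.move_l([*k,.086],max_speed=.12,max_force=8),r.read_eef_pos())
effector.grip(0.0); print("w",r.read_grip_width(),r.read_gripper_force())
j=np.array(r.read_joints())
for d in (.5,1.0,1.36):
    g=j.copy(); g[5]+=d; r.goto_joints(g); print(d,r.read_joints()[5]-j[5],r.read_torque(),r.read_ft_force())
r.dwell(.2)
effector.grip(1.0); r.dwell(.2)
r.move_l([*k,.24],max_speed=.15)
p=quat(0); r.move_l([.33,.2,.26],max_speed=.3); r.dwell(.3)
save("top5",read_camera("top")); save("scene5",read_camera("scene")); print(r.read_t())
a=cv2.resize(cv2.imread("pics/top5.png")[120:300,180:320],(466,600)); b=cv2.resize(cv2.imread("pics/scene5.png")[180:300,190:330],(334,286))
o=np.zeros((600,800,3),np.uint8); o[:,:466]=a; o[:286,466:]=b
cv2.imwrite("pics/c5.png",o)
```

```text
hit False [0.48369225 0.0730082  0.0865646 ]
w 0.1601393391354004 60.509326457977295
0.5 0.49802568004114933 [0.23405691 0.32223098 0.01736847] [-0.943844    0.3841447   3.17872081]
1.0 0.9972575131649535 [0.55944868 0.00299728 0.12009858] [0.91250232 3.18352067 1.93138524]
1.36 1.358236367087791 [ 0.75781711  0.70108229 -0.12452013] [-4.30350103  3.65582137  6.1903112 ]
28.9833
```

View pics/c5.png

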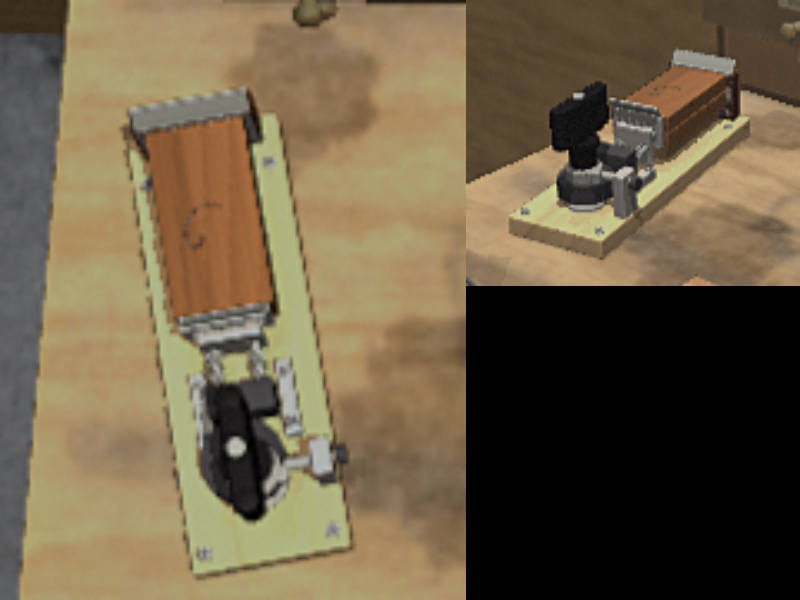

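The boards are clamped square and the wing is roughly in line, but it appears to lean about 0.1 rad. I'll measure this closer.

Run:
```python
from h import *
import cv2
im=cv2.imread("pics/top5.png")[230:280,230:280]
i2=cv2.imread("pics/top0.png")[230:280,230:280]
cv2.imwrite("pics/c6.png",np.hstack([cv2.convertScaleAbs(cv2.resize(x,(400,400),interpolation=cv2.INTER_CUBIC),alpha=2,beta=20) for x in(im,i2)]))
```

```text
(no output)
```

View pics/c6.png

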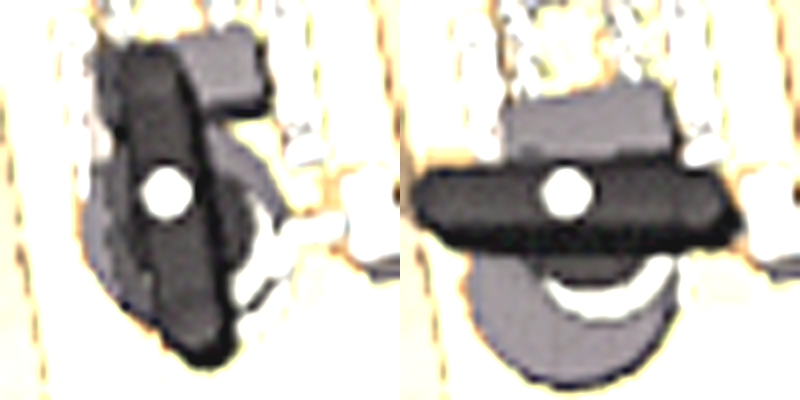

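In the enlarged view the wing's top face runs from (148,60) to (188,335), a slope of about 0.15, which matches the jig edge. It has turned about 1.38 rad since the start, so it is home.

```bash
python3 -c "
from h import *
print(r.hand_in(), r.read_t())"
```

```text
the job is handed in; nothing more can be done
the job is handed in; nothing more can be done
```

Job handed in at about 29 s on the robot's clock: both boards are stacked flush and clamped against the fence, and the wing measured about 1.38 rad of turn to home in the pictures; the judge's verdict was not shown.

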